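# Close the gap in the board jig

## Task

Take the red-capped spacer out of the gap in the assembly jig and stand it upright in its own red storage slot. Slide the loose dark board flush against the fixed board, long edge tight along the metal fence, until you feel it butt home: firm but not rammed. Leave everything else where it is.

Things in the scene. Friction and masses are not known exactly. Their poses are not given: they have to be found in the camera images.
- jig: Fixed assembly jig on the bench: white base 140 (x) x 400 (y) x 12 mm high. Along its +x edge a straight aluminium fence, 18 mm wide, 18 mm high above the base, its inner face at x = +52 mm. At the +y end the fixed board lies against the fence, from y = +80 to +190 mm. Origin: centre of the base's underside
- jig_corner (a point): Inside corner of the jig, at base-top height (12 mm over the bench), where the fence's inner face (facing the jig's -x) meets the fixed board's end face (facing the jig's -y). Axes as the jig's
- fixed_board: The dark fixed board of the jig (part of it), 64 x 110 x 22 mm. Two 6 mm high screw heads stand on top at its y = +25 and +43 mm. Origin: centre of its underside, on the jig base
- board: Loose dark board, 64 (x) x 160 (y) x 22 mm high, 0.2 to 0.4 kg, lying flat on the jig base. Origin: centre of the underside; its +y end must butt against the fixed board's end face and its +x long edge against the fence
- board_a (a point): Lower corner of the loose board at its +x,+y: it belongs at jig_corner
- board_b (a point): Lower corner of the loose board at its -x,+y (mating end, side away from the fence)
- board_c (a point): Lower corner of the loose board at its +x,-y (outer end, fence side)
- spacer_red: Spacer block standing in the gap between the two boards, its 24 mm thickness across the gap, its top rising 44 mm above the boards: 80 x 24 mm, 66 mm tall, pale wood below with a 22 mm high red cap on top; 0.1 kg or so. Origin: centre of the underside; x along the 80 mm length, z up
- slot_red: Open-topped storage slot (small fixed tray) in red plastic, outside 100 x 44 mm, 22 mm high, 5 mm walls and floor, so inside 90 x 34 mm, long side along its x. Origin: centre of its underside on the bench. It is empty: the red-capped spacer belongs here, either way round
- slot_blue: Open-topped storage slot (small fixed tray) in blue plastic, outside 100 x 44 mm, 22 mm high, 5 mm walls and floor, so inside 90 x 34 mm, long side along its x. Origin: centre of its underside on the bench. Empty, belongs to the blue spacer: leave it so
- slot_yellow: Open-topped storage slot (small fixed tray) in yellow plastic, outside 100 x 44 mm, 22 mm high, 5 mm walls and floor, so inside 90 x 34 mm, long side along its x. Origin: centre of its underside on the bench. It holds the yellow-capped spacer
- spacer_blue: Bystander standing on the bench. Spacer block: 80 x 24 mm, 66 mm tall, pale wood below with a 22 mm high blue cap on top; 0.1 kg or so. Origin: centre of the underside; x along the 80 mm length, z up
- spacer_yellow: Bystander standing in the yellow slot. Spacer block: 80 x 24 mm, 66 mm tall, pale wood below with a 22 mm high yellow cap on top; 0.1 kg or so. Origin: centre of the underside; x along the 80 mm length, z up
- glue: Bystander: white glue bottle with orange cap, 56 mm across, 150 mm tall, standing. Origin: centre of the underside
- tape: Bystander: roll of yellow tape lying flat, 96 mm across, 24 mm high. Origin: centre of the underside
- screwdriver: Bystander: screwdriver with red handle, 190 mm long, lying along its x
Things that resemble listed ones, but are neither listed nor needed, are in the scene too. What is shaped like the spacer_red but purple is not meant.

How it is judged:
By the outcome, as a careful person would: the job done as asked, in the order asked, and still so for the second after the job is handed in, with the robot touching nothing.
It also fails if it takes over 72 s, if anything falls off the work surface, if the arm or the gripper's body presses on something with over 40 N, if the wrist force passes 120 N, or if a joint passes its speed limit or range.

## Robot

A 6-joint arm with a two-finger parallel gripper is mounted at the origin on the work surface. World frame = base frame: x ahead of the robot, y to its left, z up, the work surface at z = 0. Lengths are in m, angles in rad, forces in N, time in s.
With the tool pointing down it reaches from about 0.35 to 0.775 m from the base axis. Payload 5.5 kg.
Tool frame: the origin (TCP) lies at the very end of the fingers, on their centre line; the grasp point (between the pads) lies 19 mm behind it; x points along the fingers, y is the direction in which the jaws open and shut, and the axes are right-handed (so a half turn about x gives the same grasp; the last joint's range is limited). The gripper opens to 85 mm and grips with 20 to 120 N. Pads are 22 mm wide; open, the fingers measure 114 mm over their backs; the gripper's body (76 mm by 85 mm) begins 54 mm behind the grasp point. The pads swing forward as they close: fully open they stand 13 mm farther back than shut.
Start: joints at [-1.339, 0.313, 0.046, 1.304, 0, 1.431], TCP at [0.209, -0.536, 0.231] pointing down, gripper open.
Joint ranges: [-2.76, 2.76], [-0.86, 1.69], [-1.03, 1.26], [-2.2, 2.34], [-1.47, 1.5], [-3.14, 3.14]. Speed limits (rad/s): [2.57, 2.57, 3.14, 3.14, 3.14, 3.14].

## Interface

Orientations are given as a unit quaternion [w, x, y, z].
In Python, from workcell import env gives the robot as it stands.
- The arm moves only by the tool servo_tool, never from a script. Its argument "increments" is a list of rows, each an object with "offset": the shift along the tool's x, y, z in cm, a list of three; "yaw": the turn about the tool's x in degrees. In form: [{"offset": [x, y, z], "yaw": yaw}, ...]. A call has exactly 8 rows; each row is the pose to reach, as a shift and turn from the pose commanded when the call began, along the tool's axes at that moment; what a row does not reach only later rows make up. A row lasts 1/10 s, in which the tool goes at most 50 mm and 8.59 degrees, less where a joint would pass 70% of its speed; a pose out of reach is approached as far as the arm can. A call with a gripper value outside its range is refused whole. "claw" is the opening, from 0 (shut) to 1 (fully open), set as the call begins (left out, the last holds). The fingers move at their own pace and stop on an object; "force" is the grip in N (left out, the last holds). Time passes only in rows, so rows that repeat a pose let the fingers close, or fill a call up. It gives the time, the measured TCP pose, the force and the opening at its end, in the units of the state.
- env.get_state(): the state, without advancing time (a new reading comes with each control period).
- env.read_camera(name): name is "scene" or "top" or "wrist"; returns (picture, depth): 420x560x3 uint8, red, green, blue; 420x560 float32, m along the optical axis (not along the pixel's ray), 0 where there is no reading.
- env.camera_model(name): a dict with "vertical_fov" (degrees; the focal length in pixels is half the picture's height over the tangent of half this angle, whatever the lens; pixels are square), "cx", "cy" (the principal point, pixels), "world_from_camera" (4x4, takes a point from camera to world coordinates). Camera axes: x right, y up, looking along -z (the intrinsics and any distortion apply to the point x, -y, -z); pixel columns grow to the right and rows downward; lengths in m; the calibration is good to about 2 mm. A picture is of the moment at which its call begins: read the wrist's pose just before it. camera_model takes no time and is no camera call; for the wrist camera it gives the pose at the moment of the call.
- env.hand_in(): hands the job in, once; it reports no verdict.
The state is a dict: "clock": time; "joint_pos": joint angles; "qvel": joint speeds; "tau": joint torques, N m; "tcp_pos": TCP position; "orientation": TCP orientation; "wrist_force": force on the tool from outside, world axes, zero at the start; "ft_torque": the same for the moment, N m; "finger_gap": finger opening in m.
Only numpy, scipy, OpenCV 4.12 (cv2) and the standard library are available. Lean on these libraries where they do the work, as an engineer would, in place of code of your own. Each camera call takes 0.05 s, during which the arm holds its last target.

## Working session

There is one attempt and no reset: what is moved stays moved. The work goes in short steps, Python scripts to look and compute and a tool call to move; the robot and the scene stay as the last step left them, time stands still between calls to the robot, and variables do not carry over. Pictures are saved under pics/ and viewed, and the job is handed in when it is done.

Besides the shell and the picture viewer there is one more tool, called after "Call:" as a command line: name --argument value ..., lists and objects as JSON in quotes. servo_tool: Moves the arm, as the interface text tells. Its arguments: {"type":"object","properties":{"increments":{"type":"array","items":{"type":"object","properties":{"offset":{"type":"array","items":{"type":"number"}},"yaw":{"type":"number"}}}},"claw":{"type":"number"},"force":{"type":"number"}},"required":["increments"]}

```bash
ls; mkdir -p pics
python3 - <<'E'
from workcell import env
import cv2,numpy as np
s=env.get_state();print(s)
for n in ("scene","top"):
    m=env.camera_model(n);print(n,m)
    p,d=env.read_camera(n);np.savez(f"{n}0.npz",p=p,d=d)
    cv2.imwrite(f"pics/{n}0.png",p[:,:,::-1])
E
```

```text
pics
{'clock': 0.0, 'joint_pos': array([-1.33861363e+00,  3.13977521e-01,  4.49666282e-02,  1.30356803e+00,
       -1.70785625e-07,  1.43119200e+00]), 'qvel': array([ 0.00076359,  0.00096286,  0.00065004, -0.00057277,  0.0003591 ,
        0.00057578]), 'tau': array([ 4.70056693e-04, -4.80625105e+01,  2.98533994e+01,  1.92688726e-02,
       -1.97024669e-04, -7.31907932e-06]), 'tcp_pos': array([ 0.20875831, -0.53522581,  0.23041682]), 'orientation': array([-0.1300612 , -0.69489489, -0.13132033,  0.69495334]), 'wrist_force': array([-0.08584851,  0.18284122,  0.05965169]), 'ft_torque': array([ 0.06027438, -0.04059092, -0.0453406 ]), 'finger_gap': 0.08513487954556893}
scene {'vertical_fov': 47.79194857468775, 'cx': 285.522798280467, 'cy': 211.04115217973734, 'world_from_camera': array([[-0.34199764, -0.81537385,  0.46712215,  1.16818928],
       [ 0.93961826, -0.29013466,  0.18149216,  0.19396866],
       [-0.01245563,  0.50098639,  0.86536553,  1.10898365],
       [ 0.        ,  0.        ,  0.        ,  1.        ]])}
top {'vertical_fov': 55.22524974348329, 'cx': 284.6529382183048, 'cy': 212.76535617844405, 'world_from_camera': array([[-1.93565639e-03,  9.87327392e-01, -1.58684824e-01,
         3.95647434e-01],
       [-9.99998063e-01, -1.85449373e-03,  6.59547518e-04,
        -3.62994672e-02],
       [ 3.56909319e-04,  1.58685794e-01,  9.87329070e-01,
         1.26760142e+00],
       [ 0.00000000e+00,  0.00000000e+00,  0.00000000e+00,
         1.00000000e+00]])}
```

View pics/scene0.png

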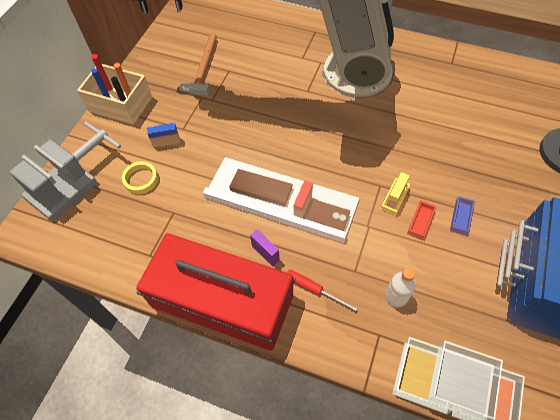

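View pics/top0.png

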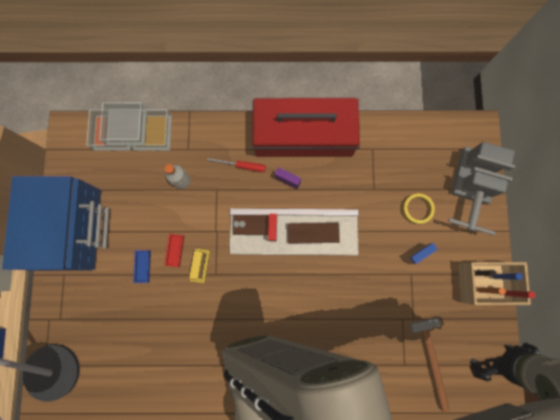

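```bash
cat > h.py <<'E'
import numpy as np,cv2
from workcell import env
def rays(m,uv):
    uv=np.atleast_2d(uv).astype(float); f=210/np.tan(np.radians(m["vertical_fov"])/2)
    d=np.c_[(uv[:,0]-m["cx"])/f,-(uv[:,1]-m["cy"])/f,-np.ones(len(uv))]
    W=m["world_from_camera"]; return W[:3,3],d@W[:3,:3].T
def onz(m,uv,z):
    o,d=rays(m,uv); return o+d*((z-o[2])/d[:,2])[:,None]
def dep(m,uv,depth):
    o,d=rays(m,uv); uv=np.atleast_2d(uv).astype(int); return o+d*depth[uv[:,1],uv[:,0]][:,None]
def cloud(m,depth):
    v,u=np.mgrid[:420,:560]; o,d=rays(m,np.c_[u.ravel(),v.ravel()])
    return (o+d*depth.reshape(-1,1)).reshape(420,560,3)
E
python3 - <<'E'
from h import *
for n,c in (("top",(120,190,370,290)),("scene",(190,140,490,260))):
    z=np.load(f"{n}0.npz");p=z["p"];a=p[c[1]:c[3],c[0]:c[2]]
    k=3 if n=="top" else 2.6
    cv2.imwrite(f"pics/{n}0c.png",cv2.resize(a,None,fx=k,fy=k,interpolation=cv2.INTER_CUBIC)[:,:,::-1])
    m=env.camera_model(n);P=cloud(m,z["d"]);np.save(n+"P.npy",P)
    for name,lo,hi in (("table",-.01,.006),):
        zz=P[...,2]; print(n,[ (q, P[q[1],q[0]].round(4)) for q in ([(60,300),(400,300),(200,200),(400,180)] if n=="top" else [(240,60),(100,220),(380,240),(320,380)])])
    hsv=cv2.cvtColor(p,cv2.COLOR_RGB2HSV)
    H,S,V=[hsv[...,i].astype(int) for i in range(3)]
    for nm,mk in (("red",((H<6)|(H>174))&(S>160)&(V>110)),("blue",(H>108)&(H<128)&(S>120)),("yel",(H>22)&(H<34)&(S>150)),("purp",(H>130)&(H<160)&(S>100))):
        k,l,st,ce=cv2.connectedComponentsWithStats(mk.astype(np.uint8))
        for i in range(1,k):
            if st[i,4]>40:
                Q=P[l==i]; print(n,nm,ce[i].round(1),st[i,4],"pos",np.median(Q,0).round(3),"zmax",np.percentile(Q[:,2],95).round(3))
E
```

```text
top [((60, 300), array([ 0.3276,  0.6592, -0.0032])), ((400, 300), array([ 0.3258, -0.3927,  0.0015])), ((200, 200), array([0.6412, 0.2345, 0.0015])), ((400, 180), array([ 0.7064, -0.4114, -0.0008]))]
top red [305.6 122.2] 4315 pos [ 0.846 -0.099  0.13 ] zmax 0.134
top red [250.5 166. ] 198 pos [0.747 0.07  0.024] zmax 0.03
top red [271.6 226.7] 178 pos [0.544 0.001 0.078] zmax 0.082
top red [173.8 250.2] 466 pos [0.48  0.31  0.008] zmax 0.025
top blue [423.7 252.8] 162 pos [ 0.466 -0.452  0.067] zmax 0.07
top blue [141.6 266.4] 386 pos [0.43  0.409 0.007] zmax 0.023
top blue [  0.9 340.7] 69 pos [ 0.126  1.21  -0.564] zmax -0.553
top yel [419.  208.7] 207 pos [ 0.606 -0.463  0.024] zmax 0.028
top yel [196.3 265. ] 122 pos [0.432 0.225 0.071] zmax 0.076
top purp [287.3 176.8] 188 pos [ 0.701 -0.045  0.066] zmax 0.07
scene [((240, 60), array([ 0.079 , -0.3775,  0.0035])), ((100, 220), array([ 0.7624, -0.5004, -0.0018])), ((380, 240), array([0.5705, 0.2229, 0.0028])), ((320, 380), array([ 0.9491,  0.1834, -0.0281]))]
scene red [101.3  71.4] 214 pos [ 0.354 -0.702  0.094] zmax 0.151
scene red [422.  219.1] 493 pos [0.478 0.312 0.007] zmax 0.024
scene red [219.7 284.9] 8945 pos [ 0.868 -0.082  0.13 ] zmax 0.133
scene red [200.9 320.4] 363 pos [ 0.934 -0.105  0.062] zmax 0.08
scene blue [99.6 81.9] 158 pos [ 0.404 -0.672  0.112] zmax 0.15
scene blue [160.5 129.7] 232 pos [ 0.472 -0.452  0.065] zmax 0.069
scene blue [550.5 214.1] 58 pos [0.464 0.566 0.167] zmax 0.171
scene blue [538.6 210.8] 82 pos [0.44  0.552 0.141] zmax 0.159
scene blue [540.5 256. ] 249 pos [0.574 0.557 0.158] zmax 0.161
scene blue [535.1 305.2] 818 pos [0.678 0.566 0.102] zmax 0.158
scene purp [264.7 247.2] 534 pos [ 0.714 -0.04   0.064] zmax 0.069
```

```bash
true
```

```text
(no output)
```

View pics/top0c.png

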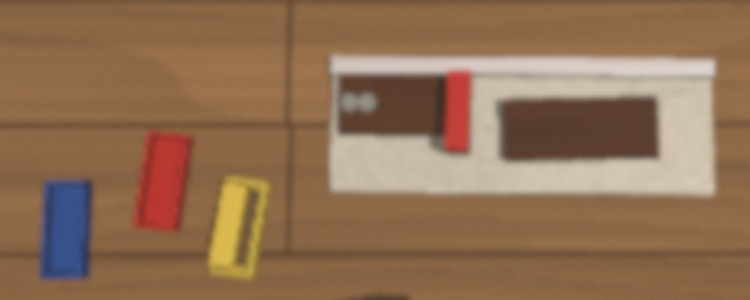

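View pics/scene0c.png

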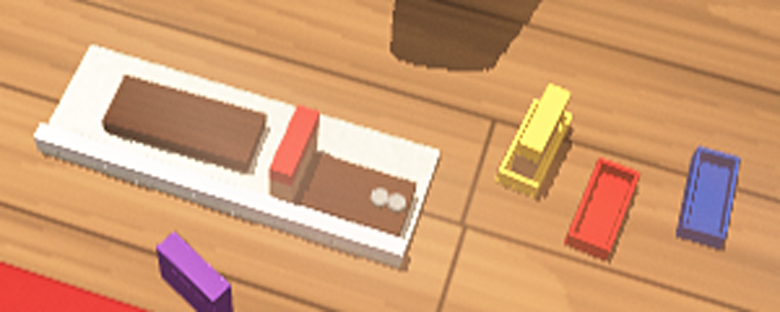

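Run:
```python
from h import *
def rect(m,mask,z,off=0):
    c=max(cv2.findContours(mask.astype(np.uint8),cv2.RETR_EXTERNAL,cv2.CHAIN_APPROX_NONE)[0],key=cv2.contourArea)
    q=onz(m,c[:,0,:],z)[:,:2].astype(np.float32)
    (x,y),(w,h),a=cv2.minAreaRect(q*1000); return "ctr %.1f %.1f size %.1f %.1f ang %.1f"%(x,y,w,h,a)
for n in ("top","scene"):
    d=np.load(f"{n}0.npz");p=d["p"];P=np.load(n+"P.npy");m=env.camera_model(n)
    hsv=cv2.cvtColor(p,cv2.COLOR_RGB2HSV);H,S,V=[hsv[...,i].astype(int) for i in range(3)]
    R=((H<6)|(H>174))&(S>150)&(V>90)
    X,Y,Z=P[...,0],P[...,1],P[...,2]
    reg=(abs(X-.51)<.15)&(abs(Y+.05)<.25)
    print(n,"slot",rect(m,R&(abs(X-.48)<.08)&(abs(Y-.31)<.06),.022))
    rr=(R|((H<8)&(S>120)))&reg&(Z>.066)&(Y<.05)&(Y>-.05)&(X<.62)
    print("spacer",rect(m,rr,.078))
    br=(V<110)&reg&(Z>.022)&(Z<.045)
    k,l,st,ce=cv2.connectedComponentsWithStats(br.astype(np.uint8))
    for i in range(1,k):
        if st[i,4]>80: print("dark",ce[i],st[i,4],rect(m,l==i,.034),np.median(Z[l==i]))
    wh=(S<60)&(V>120)&reg&(Z>0.006)
    # jig base fence top band
    fe=wh&(Z>.022)&(X>.55)
    print("fence",rect(m,fe,.030)); print("white",rect(m,wh|br|rr,.012))
```

```text
top slot ctr 479.6 306.3 size 45.7 97.5 ang 83.4
spacer ctr 545.5 1.1 size 23.3 76.2 ang 86.5
dark [251.95914742 224.89342806] 563 ctr 557.1 70.2 size 59.4 105.2 ang 0.3 0.03427209273488252
dark [312.49137931 232.61422414] 928 ctr 531.7 -123.9 size 57.7 154.6 ang 1.4 0.03455569858411889
fence ctr 598.3 -64.7 size 397.0 19.1 ang 89.4
white ctr 539.4 -64.4 size 402.8 143.1 ang 89.4
scene slot ctr 481.5 309.7 size 43.3 99.4 ang 83.5
spacer ctr 552.2 3.1 size 25.9 86.7 ang 88.8
fence ctr 602.4 -63.6 size 398.6 25.8 ang 89.9
white ctr 538.8 -66.8 size 144.3 407.7 ang 0.2
```

```bash
cat >> h.py <<'E'
from scipy.spatial.transform import Rotation as Ro
def tool():
    s=env.get_state();q=s["orientation"];return s,s["tcp_pos"],Ro.from_quat([q[1],q[2],q[3],q[0]]).as_matrix()
def go(pos,jaw=None):
    """offset cm in tool axes, and yaw deg so tool y axis lies along world heading jaw (deg, mod 180)"""
    s,t,R=tool(); o=R.T@(np.array(pos)-t)*100
    y=None
    if jaw is not None:
        v=R.T@np.array([np.cos(np.radians(jaw)),np.sin(np.radians(jaw)),0])
        y=np.degrees(np.arctan2(v[2],v[1])); y=(y+90)%180-90
    print("offset",o.round(2),"yaw",None if y is None else round(y,1)); return o,y
def st():
    s,t,R=tool(); print("t",round(s["clock"],2),"tcp",t.round(4),"x",R[:,0].round(3),"y",R[:,1].round(3),"jaw",np.degrees(np.arctan2(R[1,1],R[0,1])).round(1),"gap",round(s["finger_gap"],4),"F",s["wrist_force"].round(1),"j",s["joint_pos"].round(2))
E
python3 - <<'E'
from h import *
st(); go([.546,.002,.20],90)
print(env.camera_model("wrist"))
E
```

```text
t 0.1 tcp [ 0.2087 -0.5353  0.2305] x [-0.     0.002 -1.   ] y [ 0.363 -0.932 -0.002] jaw -68.7 gap 0.0851 F [ 0.3 -0.2  0.2] j [-1.34  0.31  0.05  1.3  -0.    1.43]
offset [  3.12 -37.8  -50.94] yaw 21.3
{'vertical_fov': 66.04001255602289, 'cx': 278.75908124232035, 'cy': 211.91497105118606, 'world_from_camera': array([[ 3.63603141e-01,  8.92524199e-01,  2.66820744e-01,
         2.76154693e-01],
       [-9.31553535e-01,  3.48638148e-01,  1.03244624e-01,
        -5.09363309e-01],
       [-8.75565065e-04, -2.86097877e-01,  9.58199999e-01,
         3.73859735e-01],
       [ 0.00000000e+00,  0.00000000e+00,  0.00000000e+00,
         1.00000000e+00]])}
```

Call:
servo_tool --increments '[{"offset":[0.4,-4.7,-6.4],"yaw":-8},{"offset":[0.8,-9.4,-12.7],"yaw":-16},{"offset":[1.2,-14,-19],"yaw":-24},{"offset":[1.6,-18.8,-25.4],"yaw":-32},{"offset":[2,-23.6,-31.8],"yaw":-40},{"offset":[2.4,-28,-38],"yaw":-48},{"offset":[2.8,-33,-44.5],"yaw":-56},{"offset":[3,-37.8,-50.9],"yaw":-64}]' --claw 1 --force 40

```text
clock: 0.9
tcp_pos: [0.4221, -0.1956, 0.2111]
orientation: [-0.48, -0.519, -0.481, 0.519]
wrist_force: [0.5, 0.0, -0.8]
finger_gap: 0.0855
```

Run:
```python
from h import *
st(); go([.546,.002,.20],90)
```

```text
t 0.9 tcp [ 0.4221 -0.1956  0.2111] x [-0.  0. -1.] y [ 0.997 -0.076 -0.   ] jaw -4.4 gap 0.0855 F [ 0.5  0.  -0.8] j [-0.61  0.11 -0.26  1.2  -0.    1.04]
offset [  1.11  10.84 -20.65] yaw 85.6
```

Call:
servo_tool --increments '[{"offset":[0.2,2,-4],"yaw":-8},{"offset":[0.4,4,-8],"yaw":-16},{"offset":[0.6,6,-12],"yaw":-24},{"offset":[0.8,8,-16],"yaw":-32},{"offset":[1,10.8,-20.6],"yaw":-40},{"offset":[1,10.8,-20.6],"yaw":-48},{"offset":[1,10.8,-20.6],"yaw":-56},{"offset":[1,10.8,-20.6],"yaw":-64}]'

```text
clock: 1.7
tcp_pos: [0.546, -0.0002, 0.2006]
orientation: [0.682, 0.185, 0.683, -0.185]
wrist_force: [-0.1, -0.5, -0.3]
finger_gap: 0.0854
```

Run:
```python
from h import *
st(); go([.546,.002,.20],90)
```

```text
t 1.7 tcp [ 5.460e-01 -2.000e-04  2.006e-01] x [-0.002  0.    -1.   ] y [ 0.504  0.864 -0.001] jaw 59.7 gap 0.0854 F [-0.1 -0.5 -0.3] j [-0.15  0.27 -0.09  1.21 -0.    0.38]
offset [ 0.06  0.19 -0.11] yaw -30.3
```

Call:
servo_tool --increments '[{"offset":[0,0,0],"yaw":-8},{"offset":[0,0,0],"yaw":-16},{"offset":[0,0,0],"yaw":-24},{"offset":[0,0,0],"yaw":-30},{"offset":[0,0,0],"yaw":-30},{"offset":[0,0,0],"yaw":-30},{"offset":[0,0,0],"yaw":-30},{"offset":[0,0,0],"yaw":-30}]'

```text
clock: 2.5
tcp_pos: [0.5461, -0.0011, 0.2013]
orientation: [0.707, 0.005, 0.707, -0.005]
wrist_force: [0.3, -0.3, -0.1]
finger_gap: 0.0856
```

Run:
```python
from h import *
st(); m=env.camera_model("wrist");p,d=env.read_camera("wrist");np.savez("w1.npz",p=p,d=d,W=m["world_from_camera"]);cv2.imwrite("pics/w1.png",p[:,:,::-1])
```

```text
t 2.5 tcp [ 0.5461 -0.0011  0.2013] x [-0. -0. -1.] y [ 0.013  1.    -0.   ] jaw 89.2 gap 0.0856 F [ 0.3 -0.3 -0.1] j [-0.15  0.27 -0.09  1.21 -0.   -0.14]
```

View pics/w1.png

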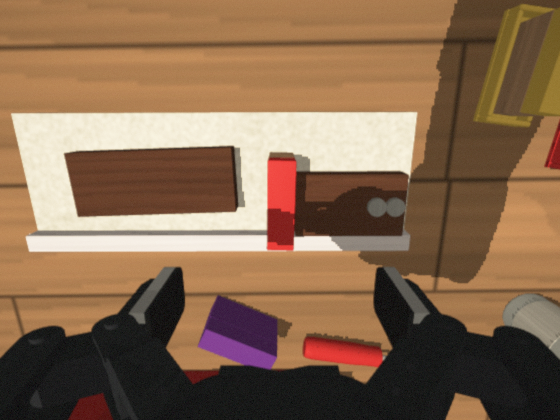

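```bash
cat >> h.py <<'E'
def poly(mask,eps=4):
    c=max(cv2.findContours(mask.astype(np.uint8),cv2.RETR_EXTERNAL,cv2.CHAIN_APPROX_NONE)[0],key=cv2.contourArea)
    return c
def wl(f):
    z=np.load(f);m=env.camera_model("wrist");m["world_from_camera"]=z["W"]
    hsv=cv2.cvtColor(z["p"],cv2.COLOR_RGB2HSV);return m,z["p"],z["d"],*[hsv[...,i].astype(int) for i in range(3)]
def rect(m,mask,z):
    c=poly(mask);q=onz(m,c[:,0,:],z)[:,:2].astype(np.float32)*1000
    r=cv2.minAreaRect(q);print("   ctr",np.round(r[0],1),"size",np.round(r[1],1),"ang",round(r[2],2),"box",cv2.boxPoints(r).round(1).tolist(), "bb", q.min(0).round(1),q.max(0).round(1));return r
E
python3 - <<'E'
from h import *
m,p,d,H,S,V=wl("w1.npz"); P=cloud(m,d);X,Y,Z=[P[...,i] for i in range(3)]
reg=np.zeros(H.shape,bool);reg[105:255,5:425]=1
R=((H<6)|(H>174))&(S>180)&(V>90)&reg
print("red pts z",np.percentile(Z[R],[5,50,95]))
print("spacer top");rect(m,R&(Z>.07),.078)
br=(V<120)&(S>60)&reg&(Z>.026)&(Z<.042)
k,l,s_,ce=cv2.connectedComponentsWithStats(br.astype(np.uint8))
for i in range(1,k):
    if s_[i,4]>500: print("dark",ce[i],np.median(Z[l==i]));rect(m,l==i,.034)
wh=(S<90)&(V>130)&reg
fe=wh&(Z>.023)&(Y<-.05);print("fence top");rect(m,fe,.030)
print("base");print("left top/ corners px->", onz(m,[[13,114],[416,113],[27,240],[409,240]],.012).round(4))
for q in ([100,130],[360,130],[100,242]): print(q,P[q[1],q[0]].round(4))
E
```

```text
red pts z [0.07725346 0.07860159 0.07973284]
spacer top
   ctr [5.469e+02 4.000e-01] size [22.5 79.9] ang 88.27 box [[506.6000061035156, -9.600000381469727], [586.5, -12.100000381469727], [587.2000122070312, 10.5], [507.20001220703125, 12.899999618530273]] bb [506.9 -11.8] [587.   12.2]
dark [152.7137826  180.60470208] 0.03472890854683189
   ctr [ 533.3 -124.7] size [ 64.  160.2] ang 1.2 box [[499.70001220703125, -45.29999923706055], [503.0, -205.5], [567.0, -204.10000610351562], [563.5999755859375, -44.0]] bb [ 499.8 -205.3] [566.5 -44.3]
dark [346.83921195 203.3876708 ] 0.034581215664039655
   ctr [558.6  68.9] size [110.3  65. ] ang 89.28 box [[525.4000244140625, 14.100000381469727], [590.4000244140625, 13.300000190734863], [591.7999877929688, 123.5999984741211], [526.7999877929688, 124.4000015258789]] bb [526.2  13.4] [591.8 124.1]
fence top
   ctr [ 596.6 -158.1] size [216.5  20.2] ang 89.28 box [[585.0999755859375, -266.20001220703125], [605.2999877929688, -266.3999938964844], [608.0, -49.900001525878906], [587.7999877929688, -49.70000076293945]] bb [ 585.8 -266.3] [608.  -49.7]
base
left top/ corners px-> [[ 0.468  -0.2628  0.012 ]
 [ 0.4722  0.1343  0.012 ]
 [ 0.6009 -0.2804  0.012 ]
 [ 0.6063  0.1412  0.012 ]]
[100, 130] [ 0.4844 -0.1789  0.0133]
[360, 130] [0.4877 0.0796 0.0142]
[100, 242] [ 0.5967 -0.1887  0.0311]
```

Run:
```python
from h import *
st(); go([.547,.0004,.045],88.3)
```

```text
t 2.55 tcp [ 0.5461 -0.0012  0.2014] x [-0. -0. -1.] y [ 0.013  1.    -0.   ] jaw 89.3 gap 0.0855 F [-0.7  0.2  0.2] j [-0.15  0.27 -0.09  1.21 -0.   -0.14]
offset [15.64  0.16  0.09] yaw 1.0
```

Call:
servo_tool --increments '[{"offset":[2.5,0.1,0.1],"yaw":1},{"offset":[6,0.15,0.1],"yaw":1},{"offset":[9,0.15,0.1],"yaw":1},{"offset":[12,0.15,0.1],"yaw":1},{"offset":[14,0.15,0.1],"yaw":1},{"offset":[15.2,0.15,0.1],"yaw":1},{"offset":[15.6,0.15,0.1],"yaw":1},{"offset":[15.6,0.15,0.1],"yaw":1}]'

```text
clock: 3.35
tcp_pos: [0.5473, 0.0003, 0.0455]
orientation: [0.707, 0.011, 0.707, -0.011]
wrist_force: [-0.7, -0.7, 0.7]
finger_gap: 0.0857
```

Call:
servo_tool --increments '[{"offset":[0,0,0],"yaw":0},{"offset":[0,0,0],"yaw":0},{"offset":[0,0,0],"yaw":0},{"offset":[0,0,0],"yaw":0},{"offset":[0,0,0],"yaw":0},{"offset":[0,0,0],"yaw":0},{"offset":[0,0,0],"yaw":0},{"offset":[0,0,0],"yaw":0}]' --claw 0.1 --force 40

```text
clock: 4.15
tcp_pos: [0.5477, 0.0003, 0.046]
orientation: [0.707, 0.01, 0.707, -0.011]
wrist_force: [-0.4, 0.7, 5.0]
finger_gap: 0.0242
```

Run:
```python
from h import *
st()
```

```text
t 4.15 tcp [5.477e-01 3.000e-04 4.600e-02] x [ 0.001 -0.    -1.   ] y [ 0.03  1.   -0.  ] jaw 88.3 gap 0.0242 F [-0.4  0.7  5. ] j [-0.15  0.39 -0.33  0.85 -0.   -0.12]
```

Call:
servo_tool --increments '[{"offset":[-1,0,0],"yaw":0},{"offset":[-3,0,0],"yaw":0},{"offset":[-6,0,0],"yaw":0},{"offset":[-9,0,0],"yaw":0},{"offset":[-12,0,0],"yaw":0},{"offset":[-14,2,-1],"yaw":0},{"offset":[-14,5,-2],"yaw":0},{"offset":[-14,8,-4],"yaw":0}]'

```text
clock: 4.95
tcp_pos: [0.5104, 0.0819, 0.1865]
orientation: [0.708, 0.011, 0.706, -0.011]
wrist_force: [0.5, -0.1, -1.2]
finger_gap: 0.0236
```

Call:
servo_tool --increments '[{"offset":[0,3,-1],"yaw":0},{"offset":[0,6,-2],"yaw":2},{"offset":[0,9,-3],"yaw":5},{"offset":[0,11,-3],"yaw":5},{"offset":[0,12,-3],"yaw":5},{"offset":[0,12,-3],"yaw":5},{"offset":[0,12,-3],"yaw":5},{"offset":[0,12,-3],"yaw":5}]'

```text
clock: 5.75
tcp_pos: [0.4832, 0.2014, 0.1853]
orientation: [0.706, 0.042, 0.706, -0.042]
wrist_force: [-0.3, -0.5, -1.1]
finger_gap: 0.0231
```

Run:
```python
from h import *
st(); m=env.camera_model("wrist");p,d=env.read_camera("wrist");np.savez("w2.npz",p=p,d=d,W=m["world_from_camera"]);cv2.imwrite("pics/w2.png",p[:,:,::-1])
```

```text
t 5.75 tcp [0.4832 0.2014 0.1853] x [-0.    -0.001 -1.   ] y [ 0.118  0.993 -0.001] jaw 83.2 gap 0.0231 F [-0.3 -0.5 -1.1] j [ 0.24  0.23 -0.18  1.16 -0.    0.36]
```

View pics/w2.png

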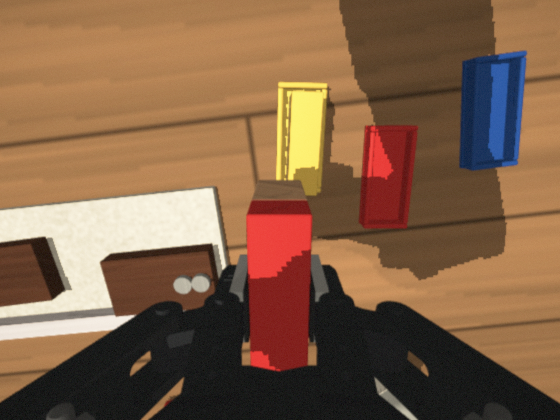

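Run:
```python
from h import *
m,p,d,H,S,V=wl("w2.npz"); P=cloud(m,d);Z=P[...,2]
R=((H<6)|(H>174))&(S>150)&(V>60)
a=R.copy();a[:,:340]=0;a[:110]=0;a[240:]=0
print("slot, z",np.percentile(Z[a],[5,50,95]).round(4));r=rect(m,a,.022)
b=R.copy();b[:,:230]=0;b[:,325:]=0;b[180:]&=True;b[:180]=0
print("cap z",np.percentile(Z[b],[5,50,95]).round(4))
t=b&(Z>.205);rect(m,t,.2173)
print(np.median(P[t],0), P[t][:,:2].min(0),P[t][:,:2].max(0))
```

```text
slot, z [0.0046 0.0067 0.023 ]
   ctr [480.6 305.1] size [ 48.7 100.2] ang 83.72 box [[428.1000061035156, 286.3999938964844], [527.7000122070312, 275.3999938964844], [533.0, 323.8999938964844], [433.3999938964844, 334.79998779296875]] bb [429.  276.9] [532.9 334.1]
cap z [0.212  0.2179 0.2189]
   ctr [476.7 201.7] size [24. 73.] ang 83.25 box [[439.0, 194.10000610351562], [511.5, 185.5], [514.2999877929688, 209.3000030517578], [441.79998779296875, 217.89999389648438]] bb [439.3 186.2] [513.  217.1]
[0.47141795 0.20213723 0.21796499] [0.41032656 0.18626255] [0.51182539 0.21712093]
```

Run:
```python
from h import *
st(); go([.4816,.3076,.075],83.7)
```

```text
t 5.8 tcp [0.4833 0.2013 0.1853] x [-0. -0. -1.] y [ 0.118  0.993 -0.   ] jaw 83.2 gap 0.0237 F [ 0.3  0.3 -1.7] j [ 0.24  0.23 -0.18  1.16 -0.    0.36]
offset [11.03 10.54 -1.42] yaw -0.5
```

Call:
servo_tool --increments '[{"offset":[0,3,-0.4],"yaw":-0.5},{"offset":[0,6,-0.8],"yaw":-0.5},{"offset":[0,9,-1.2],"yaw":-0.5},{"offset":[1,10.55,-1.4],"yaw":-0.5},{"offset":[4,10.55,-1.4],"yaw":-0.5},{"offset":[7,10.55,-1.4],"yaw":-0.5},{"offset":[10,10.55,-1.4],"yaw":-0.5},{"offset":[11,10.55,-1.4],"yaw":-0.5}]'

```text
clock: 6.6
tcp_pos: [0.4792, 0.3068, 0.0716]
orientation: [0.704, 0.037, 0.708, -0.04]
wrist_force: [-1.2, -0.9, -0.4]
finger_gap: 0.0237
```

Run:
```python
from h import *
m=env.camera_model("wrist");p,d=env.read_camera("wrist");np.savez("w3.npz",p=p,d=d,W=m["world_from_camera"]);cv2.imwrite("pics/w3.png",p[:,:,::-1])
st(); go([.4816,.3076,.042],83.7)
```

```text
t 6.65 tcp [0.4792 0.3068 0.0715] x [-0.006 -0.003 -1.   ] y [ 0.109  0.994 -0.004] jaw 83.7 gap 0.0233 F [-0.6 -0.1 -2. ] j [ 0.43  0.4  -0.23  0.94 -0.    0.54]
offset [2.95 0.11 0.24] yaw 0.0
```

View pics/w3.png

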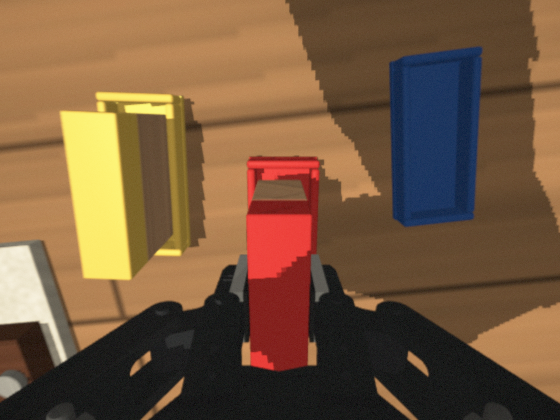

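Run:
```python
from h import *
m,p,d,H,S,V=wl("w3.npz")
cv2.imwrite("pics/w3c.png",cv2.resize(p[145:265,220:340],None,fx=5,fy=5,interpolation=cv2.INTER_CUBIC)[:,:,::-1])
```

```text
(no output)
```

View pics/w3c.png

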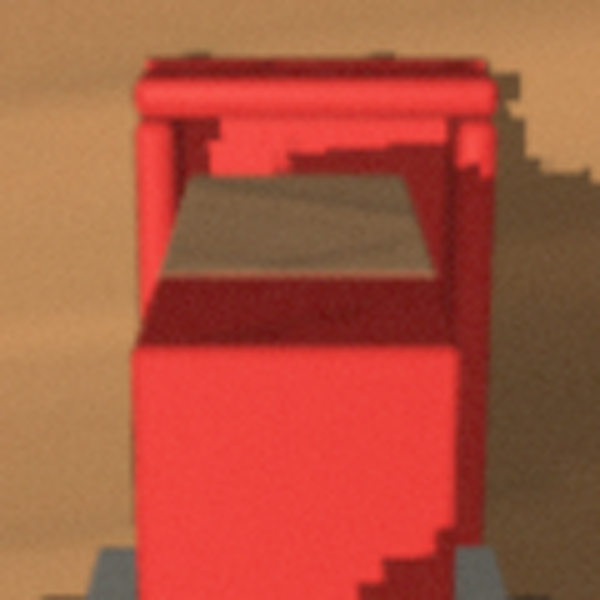

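Run:
```python
from h import *
m,*_=wl("w3.npz")
a=onz(m,[[247,162],[319.4,162]],.022); b=onz(m,[[257.6,180.6],[301,180.6]],.0375)
u=np.array([.994,-.109]);n=np.array([.109,.994])
for q in (a,b): print(q.round(4),"width",np.linalg.norm(q[1]-q[0]).round(4),"mid along/across", (q.mean(0)[:2]@u).round(4),(q.mean(0)[:2]@n).round(4))
print("slot end should be 50 from ctr: ctr",(a.mean(0)[:2]+.05*u).round(4))
print("spacer ctr",(b.mean(0)[:2]+.04*u).round(4))
st()
```

```text
[[0.4304 0.2923 0.022 ]
 [0.4351 0.3353 0.022 ]] width 0.0432 mid along/across 0.3959 0.3591
[[0.4394 0.2986 0.0375]
 [0.442  0.3227 0.0375]] width 0.0242 mid along/across 0.4042 0.3568
slot end should be 50 from ctr: ctr [0.4824 0.3083]
spacer ctr [0.4805 0.3063]
t 6.65 tcp [0.4792 0.3068 0.0715] x [-0.006 -0.003 -1.   ] y [ 0.109  0.994 -0.004] jaw 83.7 gap 0.0233 F [-0.6 -0.1 -2. ] j [ 0.43  0.4  -0.23  0.94 -0.    0.54]
```

Call:
servo_tool --increments '[{"offset":[0,0.12,0],"yaw":0},{"offset":[0,0.12,0],"yaw":0},{"offset":[0.5,0.12,0],"yaw":0},{"offset":[1.2,0.12,0],"yaw":0},{"offset":[2,0.12,0],"yaw":0},{"offset":[2.6,0.12,0],"yaw":0},{"offset":[3.0,0.12,0],"yaw":0},{"offset":[3.2,0.12,0],"yaw":0}]'

```text
clock: 7.45
tcp_pos: [0.4812, 0.3097, 0.0426]
orientation: [0.706, 0.038, 0.706, -0.038]
wrist_force: [-0.3, 0.5, -1.2]
finger_gap: 0.0234
```

Run:
```python
from h import *
st()
```

```text
t 7.45 tcp [0.4812 0.3097 0.0426] x [-0.001 -0.001 -1.   ] y [ 0.108  0.994 -0.001] jaw 83.8 gap 0.0234 F [-0.3  0.5 -1.2] j [ 0.43  0.43 -0.26  0.87 -0.    0.54]
```

Call:
servo_tool --increments '[{"offset":[0.1,-0.08,0],"yaw":0},{"offset":[0.2,-0.08,0],"yaw":0},{"offset":[0.25,-0.08,0],"yaw":0},{"offset":[0.3,-0.08,0],"yaw":0},{"offset":[0.3,-0.08,0],"yaw":0},{"offset":[0.3,-0.08,0],"yaw":0},{"offset":[0.3,-0.08,0],"yaw":0},{"offset":[0.3,-0.08,0],"yaw":0}]'

```text
clock: 8.25
tcp_pos: [0.4816, 0.3091, 0.0405]
orientation: [0.706, 0.038, 0.706, -0.038]
wrist_force: [0.5, -0.8, -1.6]
finger_gap: 0.0238
```

Call:
servo_tool --increments '[{"offset":[0.05,0,0],"yaw":0},{"offset":[0.1,0,0],"yaw":0},{"offset":[0.15,0,0],"yaw":0},{"offset":[0.15,0,0],"yaw":0},{"offset":[0.15,0,0],"yaw":0},{"offset":[0.15,0,0],"yaw":0},{"offset":[0.15,0,0],"yaw":0},{"offset":[0.15,0,0],"yaw":0}]'

```text
clock: 9.05
tcp_pos: [0.4815, 0.3091, 0.039]
orientation: [0.706, 0.038, 0.706, -0.038]
wrist_force: [-2.1, -0.0, 2.2]
finger_gap: 0.0234
```

Call:
servo_tool --increments '[{"offset":[0,0,0],"yaw":0},{"offset":[0,0,0],"yaw":0},{"offset":[0,0,0],"yaw":0},{"offset":[0,0,0],"yaw":0},{"offset":[0,0,0],"yaw":0},{"offset":[0,0,0],"yaw":0},{"offset":[-0.5,0,0],"yaw":0},{"offset":[-1.5,0,0],"yaw":0}]' --claw 0.55

```text
clock: 9.85
tcp_pos: [0.4809, 0.3088, 0.0537]
orientation: [0.706, 0.038, 0.707, -0.039]
wrist_force: [0.6, 0.2, -0.1]
finger_gap: 0.0469
```

Call:
servo_tool --increments '[{"offset":[-3,0,0],"yaw":0},{"offset":[-6,0,0],"yaw":0},{"offset":[-9,0,0],"yaw":0},{"offset":[-12,0,0],"yaw":0},{"offset":[-13,0,0],"yaw":0},{"offset":[-13,0,0],"yaw":0},{"offset":[-13,0,0],"yaw":0},{"offset":[-13,0,0],"yaw":0}]'

```text
clock: 10.65
tcp_pos: [0.4806, 0.3087, 0.1822]
orientation: [0.705, 0.038, 0.707, -0.039]
wrist_force: [-0.5, 0.2, -0.8]
finger_gap: 0.0468
```

Run:
```python
from h import *
st()
m=env.camera_model("wrist");p,d=env.read_camera("wrist");np.savez("w4.npz",p=p,d=d,W=m["world_from_camera"]);cv2.imwrite("pics/w4.png",p[:,:,::-1])
```

```text
t 10.65 tcp [0.4806 0.3087 0.1822] x [-0.003 -0.001 -1.   ] y [ 0.108  0.994 -0.002] jaw 83.8 gap 0.0468 F [-0.5  0.2 -0.8] j [ 0.43  0.33 -0.06  1.19 -0.    0.54]
```

View pics/w4.png

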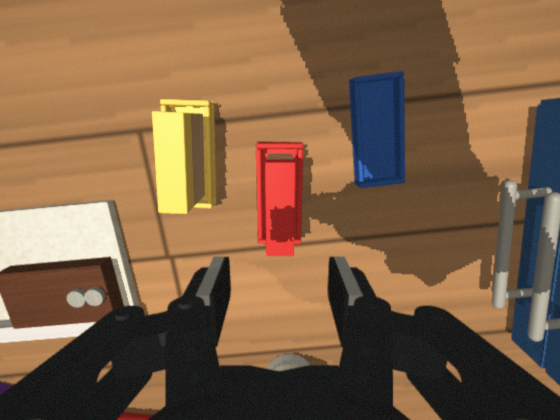

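The red spacer stands in its red slot at (280,205). Next I push the board with closed fingers.

Run:
```python
from h import *
go([.468,-.124,.10],89.3)
```

```text
offset [  8.28 -43.14   3.44] yaw -5.5
```

Call:
servo_tool --increments '[{"offset":[0,-3,0.2],"yaw":0},{"offset":[0,-7.5,0.6],"yaw":-1},{"offset":[0,-12,1],"yaw":-2},{"offset":[0,-16.5,1.4],"yaw":-3},{"offset":[0,-21,1.8],"yaw":-4},{"offset":[0,-25.5,2.2],"yaw":-5},{"offset":[0,-30,2.5],"yaw":-5.5},{"offset":[0,-34,2.8],"yaw":-5.5}]' --claw 0 --force 60

```text
clock: 11.5
tcp_pos: [0.4716, -0.0338, 0.1828]
orientation: [0.706, 0.005, 0.708, -0.004]
wrist_force: [0.1, 0.1, 0.1]
finger_gap: -0.0
```

Run:
```python
from h import *
st();go([.468,-.124,.08],89.3)
```

```text
t 11.5 tcp [ 0.4716 -0.0338  0.1828] x [-0.002  0.    -1.   ] y [0.013 1.    0.   ] jaw 89.3 gap -0.0 F [0.1 0.1 0.1] j [-0.24  0.14 -0.3   1.14 -0.   -0.23]
offset [10.28 -9.03 -0.23] yaw -0.0
```

Call:
servo_tool --increments '[{"offset":[0,-3,-0.1],"yaw":0},{"offset":[1,-6,-0.2],"yaw":0},{"offset":[3,-9,-0.2],"yaw":0},{"offset":[6,-9,-0.2],"yaw":0},{"offset":[9,-9,-0.2],"yaw":0},{"offset":[10.3,-9,-0.2],"yaw":0},{"offset":[10.3,-9,-0.2],"yaw":0},{"offset":[10.3,-9,-0.2],"yaw":0}]'

```text
clock: 12.3
tcp_pos: [0.4691, -0.1217, 0.0805]
orientation: [0.707, 0.004, 0.708, -0.004]
wrist_force: [-0.3, 0.5, -0.0]
finger_gap: -0.0004
```

Run:
```python
from h import *
st();go([.47,-.124,.019],89.3)
```

```text
t 12.3 tcp [ 0.4691 -0.1217  0.0805] x [-0.001  0.001 -1.   ] y [0.012 1.    0.001] jaw 89.3 gap -0.0004 F [-0.3  0.5 -0. ] j [-0.42  0.25 -0.44  0.89 -0.   -0.41]
offset [ 6.15 -0.23  0.1 ] yaw 0.0
```

Down, then a first push toward the fence.

Call:
servo_tool --increments '[{"offset":[2,-0.2,0],"yaw":0},{"offset":[4,-0.2,0],"yaw":0},{"offset":[5.5,-0.2,0],"yaw":0},{"offset":[6,-0.2,0],"yaw":0},{"offset":[6.1,-0.2,0],"yaw":0},{"offset":[6.1,-0.2,0],"yaw":0},{"offset":[6.1,-0.2,0],"yaw":0},{"offset":[6.1,-0.2,0],"yaw":0}]'

```text
clock: 13.1
tcp_pos: [0.4702, -0.1242, 0.0207]
orientation: [0.708, 0.004, 0.707, -0.005]
wrist_force: [0.2, 0.5, -0.3]
finger_gap: -0.0001
```

Run:
```python
from h import *
st();go([.508,-.124,.019],89.3)
```

```text
t 13.1 tcp [ 0.4702 -0.1242  0.0207] x [ 0.001 -0.001 -1.   ] y [ 0.012  1.    -0.001] jaw 89.3 gap -0.0001 F [ 0.2  0.5 -0.3] j [-0.42  0.32 -0.51  0.74 -0.   -0.41]
offset [0.18 0.06 3.78] yaw 0.0
```

Call:
servo_tool --increments '[{"offset":[0.1,0,0.8],"yaw":0},{"offset":[0.1,0,1.5],"yaw":0},{"offset":[0.1,0,2],"yaw":0},{"offset":[0.1,0,2.5],"yaw":0},{"offset":[0.1,0,2.9],"yaw":0},{"offset":[0.1,0,3.2],"yaw":0},{"offset":[0.1,0,3.5],"yaw":0},{"offset":[0.1,0,3.6],"yaw":0}]'

```text
clock: 13.9
tcp_pos: [0.5058, -0.1243, 0.0188]
orientation: [0.707, 0.004, 0.707, -0.004]
wrist_force: [-1.7, 0.2, -0.5]
finger_gap: 0.0001
```

Call:
servo_tool --increments '[{"offset":[0,0,0.1],"yaw":0},{"offset":[0,0,0.2],"yaw":0},{"offset":[0,0,0.3],"yaw":0},{"offset":[0,0,0.4],"yaw":0},{"offset":[0,0,0.4],"yaw":0},{"offset":[0,0,0.4],"yaw":0},{"offset":[0,0,0.4],"yaw":0},{"offset":[0,0,0.4],"yaw":0}]'

```text
clock: 14.7
tcp_pos: [0.5098, -0.1245, 0.0191]
orientation: [0.707, 0.004, 0.707, -0.004]
wrist_force: [-0.8, -0.0, -0.2]
finger_gap: 0.0001
```

Call:
servo_tool --increments '[{"offset":[0,0,0.05],"yaw":0},{"offset":[0,0,0.1],"yaw":0},{"offset":[0,0,0.15],"yaw":0},{"offset":[0,0,0.2],"yaw":0},{"offset":[0,0,0.2],"yaw":0},{"offset":[0,0,0.2],"yaw":0},{"offset":[0,0,0.2],"yaw":0},{"offset":[0,0,0.2],"yaw":0}]'

```text
clock: 15.5
tcp_pos: [0.5116, -0.1243, 0.0189]
orientation: [0.707, 0.004, 0.707, -0.004]
wrist_force: [-2.9, 0.2, 1.2]
finger_gap: 0.0004
```

Run:
```python
from h import *
st()
m=env.camera_model("wrist");p,d=env.read_camera("wrist");np.savez("w5.npz",p=p,d=d,W=m["world_from_camera"]);cv2.imwrite("pics/w5.png",p[:,:,::-1])
```

```text
t 15.5 tcp [ 0.5116 -0.1243  0.0189] x [ 0.  0. -1.] y [0.012 1.    0.   ] jaw 89.3 gap 0.0004 F [-2.9  0.2  1.2] j [-0.39  0.38 -0.41  0.77  0.   -0.38]
```

View pics/w5.png

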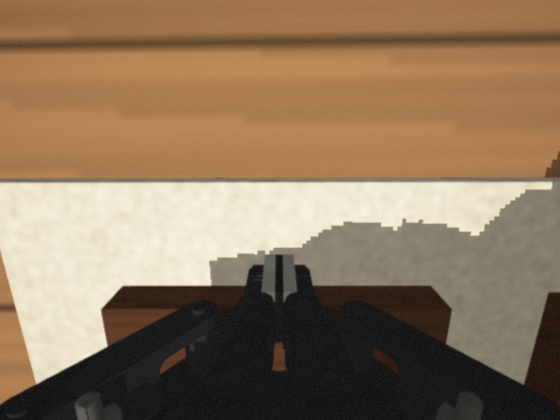

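Call:
servo_tool --increments '[{"offset":[0,0,0.05],"yaw":0},{"offset":[0,0,0.1],"yaw":0},{"offset":[0,0,0.1],"yaw":0},{"offset":[0,0,0.15],"yaw":0},{"offset":[0,0,0.15],"yaw":0},{"offset":[0,0,0.15],"yaw":0},{"offset":[0,0,0.15],"yaw":0},{"offset":[0,0,0.15],"yaw":0}]'

```text
clock: 16.35
tcp_pos: [0.5132, -0.1244, 0.0189]
orientation: [0.707, 0.004, 0.707, -0.004]
wrist_force: [-1.8, -0.9, 0.4]
finger_gap: 0.0001
```

Call:
servo_tool --increments '[{"offset":[0,0,0.05],"yaw":0},{"offset":[0,0,0.1],"yaw":0},{"offset":[0,0,0.1],"yaw":0},{"offset":[0,0,0.15],"yaw":0},{"offset":[0,0,0.15],"yaw":0},{"offset":[0,0,0.15],"yaw":0},{"offset":[0,0,0.15],"yaw":0},{"offset":[0,0,0.15],"yaw":0}]'

```text
clock: 17.15
tcp_pos: [0.5146, -0.1244, 0.0189]
orientation: [0.707, 0.004, 0.707, -0.004]
wrist_force: [-2.0, 0.2, 0.2]
finger_gap: 0.0002
```

Call:
servo_tool --increments '[{"offset":[0,0,0.05],"yaw":0},{"offset":[0,0,0.1],"yaw":0},{"offset":[0,0,0.1],"yaw":0},{"offset":[0,0,0.15],"yaw":0},{"offset":[0,0,0.15],"yaw":0},{"offset":[0,0,0.2],"yaw":0},{"offset":[0,0,0.2],"yaw":0},{"offset":[0,0,0.2],"yaw":0}]'

```text
clock: 17.95
tcp_pos: [0.5156, -0.1245, 0.0189]
orientation: [0.706, 0.004, 0.708, -0.005]
wrist_force: [-5.1, -0.4, 4.4]
finger_gap: 0.0002
```

Call:
servo_tool --increments '[{"offset":[0,0,-0.5],"yaw":0},{"offset":[0,0,-1.5],"yaw":0},{"offset":[-2,0,-2],"yaw":0},{"offset":[-5,-1,-2],"yaw":0},{"offset":[-8,-4,-1],"yaw":0},{"offset":[-8,-8,1],"yaw":0},{"offset":[-8,-11.5,3],"yaw":0},{"offset":[-8,-11.5,4],"yaw":0}]'

```text
clock: 18.75
tcp_pos: [0.5572, -0.2448, 0.0997]
orientation: [0.709, 0.005, 0.706, -0.007]
wrist_force: [0.1, 0.2, -0.0]
finger_gap: -0.0002
```

Run:
```python
from h import *
m=env.camera_model("wrist");p,d=env.read_camera("wrist");np.savez("w6.npz",p=p,d=d,W=m["world_from_camera"]);cv2.imwrite("pics/w6.png",p[:,:,::-1])
st();go([.556,-.237,.019],89.3)
```

```text
t 18.8 tcp [ 0.5576 -0.2425  0.0991] x [ 0.004 -0.001 -1.   ] y [ 0.015  1.    -0.001] jaw 89.2 gap 0.0003 F [ 1.9 -0.1  0.4] j [-0.54  0.44 -0.1   1.03  0.   -0.53]
offset [ 8.01  0.55 -0.2 ] yaw -0.1
```

View pics/w6.png

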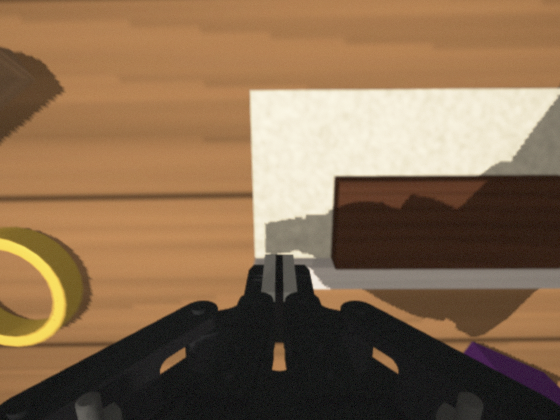

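Run:
```python
from h import *
m,p,d,H,S,V=wl("w6.npz")
print(onz(m,[[337,178],[333,268],[560,177],[560,266]],.034).round(4))
```

```text
[[ 0.524  -0.2069  0.034 ]
 [ 0.5889 -0.2073  0.034 ]
 [ 0.5255 -0.0618  0.034 ]
 [ 0.5896 -0.0467  0.034 ]]
```

Call:
servo_tool --increments '[{"offset":[2,0.4,-0.1],"yaw":0},{"offset":[4,0.4,-0.1],"yaw":0},{"offset":[6,0.4,-0.1],"yaw":0},{"offset":[7.5,0.4,-0.1],"yaw":0},{"offset":[7.9,0.4,-0.1],"yaw":0},{"offset":[8,0.4,-0.1],"yaw":0},{"offset":[8,0.4,-0.1],"yaw":0},{"offset":[8,0.4,-0.1],"yaw":0}]'

```text
clock: 19.6
tcp_pos: [0.5548, -0.2361, 0.02]
orientation: [0.708, 0.004, 0.707, -0.005]
wrist_force: [0.5, 0.2, 0.1]
finger_gap: 0.0003
```

Run:
```python
from h import *
st();go([.557,-.170,.019],89.3)
```

```text
t 19.6 tcp [ 0.5548 -0.2361  0.02  ] x [ 0.002 -0.001 -1.   ] y [ 0.012  1.    -0.001] jaw 89.3 gap 0.0003 F [0.5 0.2 0.1] j [-0.54  0.51 -0.21  0.85  0.   -0.52]
offset [0.1  6.61 0.14] yaw 0.0
```

Call:
servo_tool --increments '[{"offset":[0.1,0.7,0],"yaw":0},{"offset":[0.1,1.3,0],"yaw":0},{"offset":[0.1,1.8,0],"yaw":0},{"offset":[0.1,2.3,0],"yaw":0},{"offset":[0.1,2.8,0],"yaw":0},{"offset":[0.1,3.3,0],"yaw":0},{"offset":[0.1,3.7,0],"yaw":0},{"offset":[0.1,4,0],"yaw":0}]'

```text
clock: 20.4
tcp_pos: [0.5548, -0.1958, 0.0182]
orientation: [0.707, 0.004, 0.707, -0.005]
wrist_force: [-0.9, -4.1, 1.4]
finger_gap: 0.0001
```

Call:
servo_tool --increments '[{"offset":[0,0.4,0],"yaw":0},{"offset":[0,0.8,0],"yaw":0},{"offset":[0,1.2,0],"yaw":0},{"offset":[0,1.6,0],"yaw":0},{"offset":[0,1.9,0],"yaw":0},{"offset":[0,2.1,0],"yaw":0},{"offset":[0,2.2,0],"yaw":0},{"offset":[0,2.2,0],"yaw":0}]'

```text
clock: 21.2
tcp_pos: [0.5551, -0.1735, 0.0179]
orientation: [0.707, 0.004, 0.707, -0.004]
wrist_force: [0.4, -1.4, 0.8]
finger_gap: 0.0002
```

Run:
```python
from h import *
m=env.camera_model("wrist");p,d=env.read_camera("wrist");np.savez("w7.npz",p=p,d=d,W=m["world_from_camera"]);cv2.imwrite("pics/w7.png",p[:,:,::-1])
st()
```

```text
t 21.25 tcp [ 0.555  -0.1735  0.0178] x [ 0.     0.001 -1.   ] y [0.012 1.    0.001] jaw 89.3 gap -0.0004 F [ 0.1 -1.5  1.1] j [-0.44  0.47 -0.27  0.83  0.   -0.43]
```

View pics/w7.png

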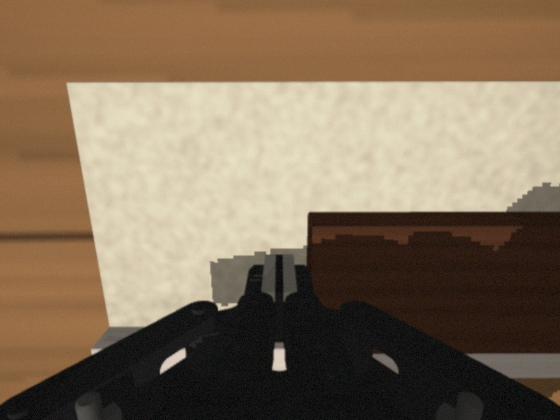

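Call:
servo_tool --increments '[{"offset":[0,0.2,0],"yaw":0},{"offset":[0,0.4,0],"yaw":0},{"offset":[0,0.6,0],"yaw":0},{"offset":[0,0.7,0],"yaw":0},{"offset":[0,0.8,0],"yaw":0},{"offset":[0,0.8,0],"yaw":0},{"offset":[0,0.8,0],"yaw":0},{"offset":[0,0.8,0],"yaw":0}]'

```text
clock: 22.05
tcp_pos: [0.5549, -0.1656, 0.0178]
orientation: [0.707, 0.004, 0.707, -0.004]
wrist_force: [0.2, 0.0, 0.9]
finger_gap: -0.0001
```

Call:
servo_tool --increments '[{"offset":[0,0.05,0],"yaw":0},{"offset":[0,0.1,0],"yaw":0},{"offset":[0,0.15,0],"yaw":0},{"offset":[0,0.2,0],"yaw":0},{"offset":[0,0.2,0],"yaw":0},{"offset":[0,0.2,0],"yaw":0},{"offset":[0,0.2,0],"yaw":0},{"offset":[0,0.2,0],"yaw":0}]'

```text
clock: 22.85
tcp_pos: [0.555, -0.1638, 0.0179]
orientation: [0.707, 0.004, 0.707, -0.004]
wrist_force: [0.1, 0.3, -0.6]
finger_gap: 0.0003
```

Call:
servo_tool --increments '[{"offset":[0,0.05,0],"yaw":0},{"offset":[0,0.1,0],"yaw":0},{"offset":[0,0.15,0],"yaw":0},{"offset":[0,0.2,0],"yaw":0},{"offset":[0,0.2,0],"yaw":0},{"offset":[0,0.2,0],"yaw":0},{"offset":[0,0.2,0],"yaw":0},{"offset":[0,0.2,0],"yaw":0}]'

```text
clock: 23.65
tcp_pos: [0.5551, -0.1619, 0.018]
orientation: [0.707, 0.004, 0.707, -0.004]
wrist_force: [-0.1, -0.4, -0.7]
finger_gap: -0.0002
```

Call:
servo_tool --increments '[{"offset":[0,0.05,0],"yaw":0},{"offset":[0,0.1,0],"yaw":0},{"offset":[0,0.1,0],"yaw":0},{"offset":[0,0.15,0],"yaw":0},{"offset":[0,0.15,0],"yaw":0},{"offset":[0,0.15,0],"yaw":0},{"offset":[0,0.15,0],"yaw":0},{"offset":[0,0.15,0],"yaw":0}]'

```text
clock: 24.45
tcp_pos: [0.5551, -0.1604, 0.0179]
orientation: [0.707, 0.004, 0.707, -0.004]
wrist_force: [-0.6, -0.6, 0.1]
finger_gap: 0.0002
```

Run:
```python
from h import *
st()
p,d=env.read_camera("top");np.savez("top1.npz",p=p,d=d);cv2.imwrite("pics/top1c.png",cv2.resize(p[200:265,220:370],None,fx=5,fy=5,interpolation=cv2.INTER_CUBIC)[:,:,::-1])
```

```text
t 24.45 tcp [ 0.5551 -0.1604  0.0179] x [ 0. -0. -1.] y [ 0.012  1.    -0.   ] jaw 89.3 gap 0.0002 F [-0.6 -0.6  0.1] j [-0.42  0.47 -0.28  0.82 -0.   -0.41]
```

View pics/top1c.png

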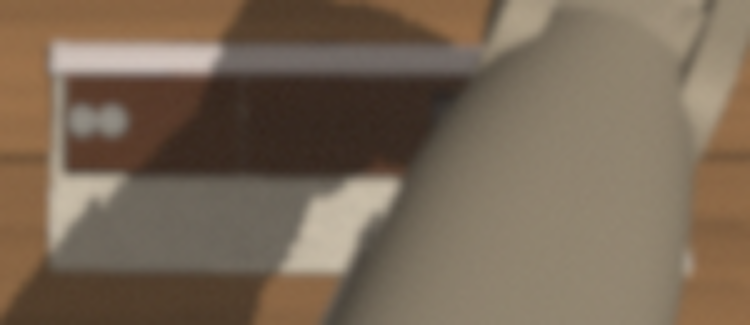

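Call:
servo_tool --increments '[{"offset":[0,0.05,0],"yaw":0},{"offset":[0,0.1,0],"yaw":0},{"offset":[0,0.1,0],"yaw":0},{"offset":[0,0.15,0],"yaw":0},{"offset":[0,0.15,0],"yaw":0},{"offset":[0,0.15,0],"yaw":0},{"offset":[0,0.15,0],"yaw":0},{"offset":[0,0.15,0],"yaw":0}]'

```text
clock: 25.3
tcp_pos: [0.5551, -0.1589, 0.0179]
orientation: [0.707, 0.004, 0.707, -0.004]
wrist_force: [0.1, -0.5, -1.0]
finger_gap: 0.0001
```

Call:
servo_tool --increments '[{"offset":[0,0.05,0],"yaw":0},{"offset":[0,0.1,0],"yaw":0},{"offset":[0,0.1,0],"yaw":0},{"offset":[0,0.15,0],"yaw":0},{"offset":[0,0.15,0],"yaw":0},{"offset":[0,0.15,0],"yaw":0},{"offset":[0,0.15,0],"yaw":0},{"offset":[0,0.15,0],"yaw":0}]'

```text
clock: 26.1
tcp_pos: [0.5552, -0.1586, 0.018]
orientation: [0.707, 0.004, 0.707, -0.005]
wrist_force: [0.1, -6.5, -1.0]
finger_gap: -0.0001
```

Call:
servo_tool --increments '[{"offset":[0,0.04,0],"yaw":0},{"offset":[0,0.08,0],"yaw":0},{"offset":[0,0.1,0],"yaw":0},{"offset":[0,0.1,0],"yaw":0},{"offset":[0,0.1,0],"yaw":0},{"offset":[0,0.1,0],"yaw":0},{"offset":[0,0.1,0],"yaw":0},{"offset":[0,0.1,0],"yaw":0}]'

```text
clock: 26.9
tcp_pos: [0.5552, -0.1585, 0.0181]
orientation: [0.707, 0.003, 0.707, -0.006]
wrist_force: [-1.1, -8.0, -1.3]
finger_gap: -0.0002
```

Call:
servo_tool --increments '[{"offset":[0,0.05,0],"yaw":0},{"offset":[0,0.1,0],"yaw":0},{"offset":[0,0.15,0],"yaw":0},{"offset":[0,0.15,0],"yaw":0},{"offset":[0,0.15,0],"yaw":0},{"offset":[0,0.15,0],"yaw":0},{"offset":[0,0.15,0],"yaw":0},{"offset":[0,0.15,0],"yaw":0}]'

```text
clock: 27.7
tcp_pos: [0.5553, -0.1584, 0.0182]
orientation: [0.707, 0.003, 0.707, -0.007]
wrist_force: [-1.9, -13.4, -2.5]
finger_gap: -0.0001
```

Call:
servo_tool --increments '[{"offset":[0,-0.3,0],"yaw":0},{"offset":[0,-0.8,0],"yaw":0},{"offset":[0,-2,0],"yaw":0},{"offset":[-3,-2.5,0],"yaw":0},{"offset":[-6,-2.5,-1],"yaw":0},{"offset":[-9,-1,-5],"yaw":0},{"offset":[-13,3,-8],"yaw":0},{"offset":[-16,7,-9],"yaw":0}]'

```text
clock: 28.5
tcp_pos: [0.4683, -0.096, 0.169]
orientation: [0.707, 0.006, 0.707, -0.005]
wrist_force: [0.9, -0.2, 0.7]
finger_gap: 0.0002
```

Call:
servo_tool --increments '[{"offset":[0,2,0],"yaw":0},{"offset":[0,4,0],"yaw":0},{"offset":[0,6,0],"yaw":0},{"offset":[0,8,0],"yaw":0},{"offset":[0,8,0],"yaw":0},{"offset":[0,8,0],"yaw":0},{"offset":[0,8,0],"yaw":0},{"offset":[0,8,0],"yaw":0}]'

```text
clock: 29.3
tcp_pos: [0.4713, -0.0169, 0.168]
orientation: [0.707, 0.005, 0.707, -0.005]
wrist_force: [0.5, 0.4, -0.5]
finger_gap: -0.0
```

Run:
```python
from h import *
m=env.camera_model("wrist");p,d=env.read_camera("wrist");np.savez("w8.npz",p=p,d=d,W=m["world_from_camera"]);cv2.imwrite("pics/w8.png",p[:,:,::-1])
st()
```

```text
t 29.35 tcp [ 0.4713 -0.0169  0.168 ] x [ 0. -0. -1.] y [ 0.013  1.    -0.   ] jaw 89.2 gap 0.0001 F [0.2 0.6 0.3] j [-0.21  0.15 -0.33  1.1  -0.   -0.19]
```

View pics/w8.png

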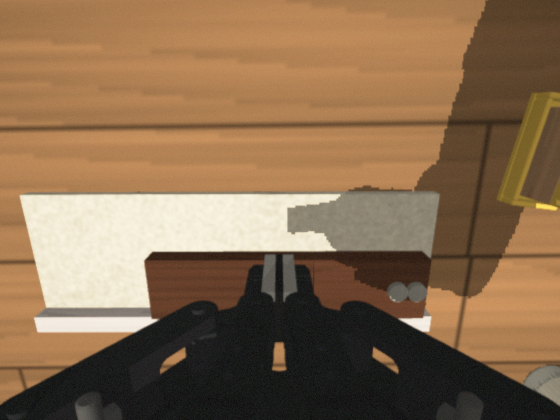

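Run:
```python
from h import *
go([.49,-.066,.019],89.3)
```

```text
offset [14.9  -4.88  1.93] yaw -0.1
```

Call:
servo_tool --increments '[{"offset":[1,-2,0.8],"yaw":0},{"offset":[4,-4,1.6],"yaw":0},{"offset":[8,-4.9,1.9],"yaw":0},{"offset":[11,-4.9,1.9],"yaw":0},{"offset":[13.5,-4.9,1.9],"yaw":0},{"offset":[14.6,-4.9,1.9],"yaw":0},{"offset":[14.8,-4.9,1.9],"yaw":0},{"offset":[14.9,-4.9,1.9],"yaw":0}]'

```text
clock: 30.15
tcp_pos: [0.4902, -0.0657, 0.0197]
orientation: [0.707, 0.004, 0.707, -0.004]
wrist_force: [-0.2, 0.1, -0.1]
finger_gap: -0.0
```

Call:
servo_tool --increments '[{"offset":[0,0,0.5],"yaw":0},{"offset":[0,0,1],"yaw":0},{"offset":[0,0,1.5],"yaw":0},{"offset":[0,0,1.9],"yaw":0},{"offset":[0,0,2.2],"yaw":0},{"offset":[0,0,2.4],"yaw":0},{"offset":[0,0,2.4],"yaw":0},{"offset":[0,0,2.4],"yaw":0}]'

```text
clock: 30.95
tcp_pos: [0.5134, -0.0656, 0.0189]
orientation: [0.707, 0.004, 0.707, -0.004]
wrist_force: [-0.7, -0.4, -0.5]
finger_gap: 0.0002
```

Call:
servo_tool --increments '[{"offset":[0,0,0.05],"yaw":0},{"offset":[0,0,0.1],"yaw":0},{"offset":[0,0,0.15],"yaw":0},{"offset":[0,0,0.2],"yaw":0},{"offset":[0,0,0.25],"yaw":0},{"offset":[0,0,0.25],"yaw":0},{"offset":[0,0,0.25],"yaw":0},{"offset":[0,0,0.25],"yaw":0}]'

```text
clock: 31.75
tcp_pos: [0.5161, -0.0657, 0.0191]
orientation: [0.707, 0.004, 0.707, -0.004]
wrist_force: [-0.2, 0.7, -0.4]
finger_gap: 0.0002
```

Call:
servo_tool --increments '[{"offset":[0,0,0.05],"yaw":0},{"offset":[0,0,0.1],"yaw":0},{"offset":[0,0,0.1],"yaw":0},{"offset":[0,0,0.15],"yaw":0},{"offset":[0,0,0.15],"yaw":0},{"offset":[0,0,0.15],"yaw":0},{"offset":[0,0,0.15],"yaw":0},{"offset":[0,0,0.15],"yaw":0}]'

```text
clock: 32.55
tcp_pos: [0.5162, -0.0656, 0.0188]
orientation: [0.706, 0.004, 0.708, -0.004]
wrist_force: [-5.0, -0.7, 3.0]
finger_gap: 0.0002
```

Call:
servo_tool --increments '[{"offset":[0,0,-0.5],"yaw":0},{"offset":[0,0,-1.5],"yaw":0},{"offset":[-2,0,-3],"yaw":0},{"offset":[-6,0,-5],"yaw":0},{"offset":[-10,0,-8],"yaw":0},{"offset":[-14,0,-11],"yaw":0},{"offset":[-18,0,-12],"yaw":0},{"offset":[-20,0,-12],"yaw":0}]'

```text
clock: 33.35
tcp_pos: [0.397, -0.0643, 0.2225]
orientation: [0.709, 0.004, 0.705, -0.005]
wrist_force: [0.9, -0.3, -0.2]
finger_gap: -0.0004
```

Call:
servo_tool --increments '[{"offset":[0,0,0],"yaw":0},{"offset":[0,0,0],"yaw":0},{"offset":[0,0,0],"yaw":0},{"offset":[0,0,0],"yaw":0},{"offset":[0,0,0],"yaw":0},{"offset":[0,0,0],"yaw":0},{"offset":[0,0,0],"yaw":0},{"offset":[0,0,0],"yaw":0}]'

```text
clock: 34.15
tcp_pos: [0.3976, -0.0642, 0.2189]
orientation: [0.707, 0.004, 0.707, -0.004]
wrist_force: [0.3, 0.3, 0.5]
finger_gap: -0.0001
```

Run:
```python
from h import *
st()
out=[]
for n,c in (("scene",(190,130,490,270)),("wrist",None),("top",(120,190,370,290))):
    p,d=env.read_camera(n);
    if n!="wrist": np.savez(n+"9.npz",p=p,d=d); a=cv2.resize(p[c[1]:c[3],c[0]:c[2]],None,fx=2.6,fy=2.6,interpolation=cv2.INTER_CUBIC)
    else: np.savez("w9.npz",p=p,d=d,W=env.camera_model("wrist")["world_from_camera"]);a=p
    cv2.imwrite(f"pics/{n}9.png",a[:,:,::-1])
```

```text
t 34.15 tcp [ 0.3976 -0.0642  0.2189] x [-0.  0. -1.] y [0.012 1.    0.   ] jaw 89.3 gap -0.0001 F [0.3 0.3 0.5] j [-0.36 -0.02 -0.37  1.21 -0.   -0.35]
```

View pics/scene9.png

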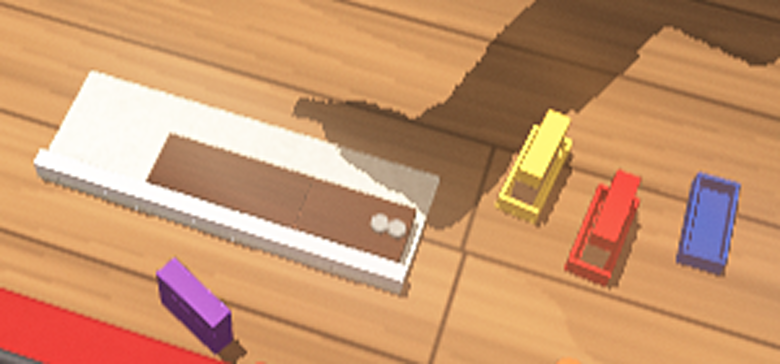

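View pics/wrist9.png

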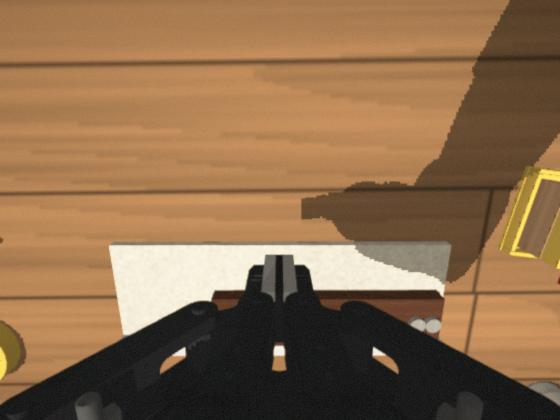

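View pics/top9.png

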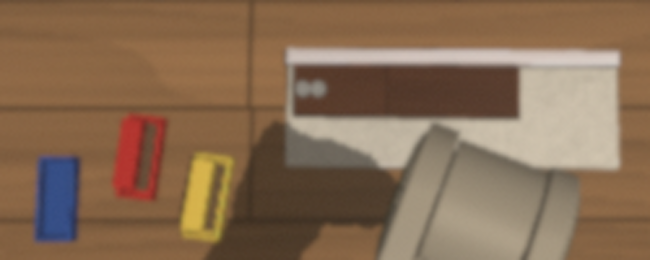

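The red spacer stands in the slot (scene crop 610,215). The boards look like one strip, with a hairline seam at (305,200) and no gap at the fence. I'll check that numerically.

Run:
```python
from h import *
for n in ("top","scene"):
    z=np.load(n+"9.npz");p,d=z["p"],z["d"];m=env.camera_model(n);P=cloud(m,d);X,Y,Z=[P[...,i] for i in range(3)]
    hsv=cv2.cvtColor(p,cv2.COLOR_RGB2HSV);H,S,V=[hsv[...,i].astype(int) for i in range(3)]
    br=(V<(110 if n=="top" else 150))&(S>70)&(X>.5)&(X<.61)&(Y>-.2)&(Y<.14)&(Z>.024)&(Z<.044)
    print(n,"both boards");rect(m,br,.034)
    R=((H<6)|(H>174))&(S>150)&(abs(X-.48)<.09)&(abs(Y-.31)<.07)&(Z>.06)
    print("cap",np.percentile(Z[R],[50,95]).round(4));rect(m,R,.071)
```

```text
top both boards
   ctr [555.7  -8.6] size [264.1  56.2] ang 89.89 box [[527.2999877929688, -140.60000610351562], [583.5, -140.8000030517578], [584.0, 123.4000015258789], [527.7999877929688, 123.5]] bb [ 527.4 -140.8] [584.  123.4]
cap [0.071  0.0752]
   ctr [481.4 306.8] size [26.4 79.4] ang 83.8 box [[440.5, 297.8999938964844], [519.4000244140625, 289.29998779296875], [522.2999877929688, 315.6000061035156], [443.29998779296875, 324.20001220703125]] bb [441.  290.7] [521.2 321.5]
scene both boards
   ctr [ 588.1 -118.9] size [46.8  9.2] ang 79.81 box [[579.4000244140625, -141.10000610351562], [588.5, -142.6999969482422], [596.7999877929688, -96.5999984741211], [587.7000122070312, -95.0]] bb [ 579.9 -142. ] [589.5 -95. ]
cap [0.0718 0.0754]
   ctr [481.9 310.3] size [24.1 79.5] ang 84.06 box [[441.20001220703125, 302.5], [520.2000122070312, 294.20001220703125], [522.7000122070312, 318.20001220703125], [443.6000061035156, 326.3999938964844]] bb [442.5 295.1] [522.  325.3]
```

Run:
```python
from workcell import env
print(env.hand_in())
```

```text
the job is handed in; nothing more can be done
None
```

I moved the red-capped spacer from the jig gap to the red slot. I then slid the loose board to the fence and along it until it butted against the fixed board. The job is handed in, at about 34 s of the 72 s allowed.

- **Spacer:** it stands upright in the red slot. Its cap top measures 0.071 m, as expected when seated on the slot floor. Its centre is within about 2–3 mm of the slot's, which is within the clearance.
- **Board against the fixed board:** it stopped moving at TCP y = -0.158 m, and I pressed it home to about 13 N. The two boards together measure 264 mm from the top camera. Before the move that camera read each board about 5 mm short, so this fits 270 mm with no gap.
- **Board against the fence:** a light re-press met firm resistance (5 N) right where the fence predicts. The inner long edges of the two boards line up in the pictures.
- **Other objects:** the last pictures show the purple block and the yellow and blue slots undisturbed, with the blue slot still empty. I did not re-measure the bystanders.
- **Check that failed:** my colour mask on the scene camera caught only a sliver of the boards, so its size reading was unusable. I relied on that camera's picture, which shows a closed hairline seam, and on the top camera and force readings.

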